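Open the board test cage and hold its sprung gate

TASK

The board in the test cage has to be reached: raise the cage's stiff hood until it stands open at about 70 degrees and leave it standing there, then squeeze the two gate catches fully together, first the one with flat plate grips, then the one with round pin grips. Then swing the sprung gate open, past the detent, until it stands wide open, about square to the cage front or further, and finish while still holding it there; do not let go. Leave the board and the things lying around where they are.

Things in the scene. Friction and masses are not known exactly. Their poses are not given: they have to be found in the camera images.
- cage: the test cage, a 206 mm wide, 115 mm deep sheet-metal box fixed to the bench, with a 6 mm steel apron reaching 90 mm out in front. Origin: middle of the gate opening in the front, at bench height; x points into the cage (away from the robot), y to the left along the front, z up. The catch rail runs along y over the gate, its top 105 mm up, centred at x = +12 mm
- lid (a joint): angle of the hood, rad: 0 closed, grows as its front rises, 1.75 at most; 70 degrees is 1.22. Stiff hinge (about 5 N at the bar) and the hood stays where it is left. It starts shut or slightly open. It covers both catches until raised; at 70 degrees its front edge stands about 50 mm behind the catches, 130 mm above the rail, so lean the gripper some 20 degrees back toward the robot when reaching for them
- lid_hinge (a point): middle of the hood's hinge axis, which runs along the cage's y: 110 mm behind the cage origin, 105 mm up; does not move
- lid_bar (a point): middle of the round steel bar on top of the hood, 10 mm thick, 90 mm long along the cage's y, 36 mm above the hood's top face. With the hood shut it is 120 mm in front of the hinge axis and 82 mm above it. Pinch it from above, closing along the cage's x; being round it turns in the fingers as the hood swings
- plate_catch: plate-grip catch, screwed on the rail. Origin: middle of its 30 x 62 mm track at rail height (105 mm up); axes as the cage's. Two upright grips, both flat plates 26 mm wide along x and 7 mm thick along y, reach 41 mm above the rail: the one at y = -13.5 mm is fixed, the one at y = +13.5 mm slides toward it. Over their outer faces: 34 mm at rest, 19 mm squeezed. Which catch is nearer the gate hinge changes; they stand 90 mm apart.
- plate_squeeze (a point): grip point of the plate-grip catch, 29 mm above the rail, midway between its grips when squeezed right together (7.5 mm to -y of the catch's origin). Close along y. Fingers centred here with 55 mm of opening push the sliding grip all the way; fingers centred between the grips at rest stall on the fixed one
- plate_catch_slide (a joint): travel of the plate-grip catch's sliding grip toward its fixed grip: 0 latched, 0.015 m fully squeezed; its hook is clear of the gate beyond about 0.010. Slides stiffly (about 4 N), stays where it is left, no spring.
- pin_catch: pin-grip catch, screwed on the rail. Origin: middle of its 30 x 62 mm track at rail height (105 mm up); axes as the cage's. Two upright grips, both round pins 7 mm thick, reach 41 mm above the rail: the one at y = -13.5 mm is fixed, the one at y = +13.5 mm slides toward it. Over their outer faces: 34 mm at rest, 19 mm squeezed. Which catch is nearer the gate hinge changes; they stand 90 mm apart.
- pin_squeeze (a point): grip point of the pin-grip catch, 29 mm above the rail, midway between its grips when squeezed right together (7.5 mm to -y of the catch's origin). Close along y. Fingers centred here with 55 mm of opening push the sliding grip all the way; fingers centred between the grips at rest stall on the fixed one
- pin_catch_slide (a joint): travel of the pin-grip catch's sliding grip toward its fixed grip: 0 latched, 0.015 m fully squeezed; its hook is clear of the gate beyond about 0.010. Slides stiffly (about 4 N), stays where it is left, no spring.
- gate (a joint): angle of the gate, rad: 0 shut, grows as the free end swings out toward the robot (clockwise from above), stop at 1.75; 1.57 is square to the front. A spring closes it (about 4 N at the pull post when wide open) and a ball detent at about 0.8 rad resists (about 7 N at the post in all); let go, it swings back toward shut. It cannot open until both catches are squeezed
- gate_leaf: the barred gate, 131 mm long, 64 mm high, 8 mm thick, with the pull post on its front. Origin: on the hinge axis at bench height; with the gate shut its axes are the cage's and it reaches along -y
- gate_hinge (a point): point on the gate's upright hinge axis, 72 mm to the left (+y) of the cage origin and 100 mm up; does not move
- gate_pull (a point): grip point on the gate's upright black round pull post, 12 mm thick: 25 mm below its top (152 mm above the bench), free all round from 75 mm up. With the gate shut it is 42 mm in front of the gate (-x) and 95 mm from the hinge axis along -y, and it swings with the gate. Pinch it from above, closing along y; it turns in the fingers
- control_board: circuit board, 86 x 62 x 19 mm, lying in the cage; leave alone. Origin under its middle
- tape_black: roll of black tape, 62 mm across, 19 mm high, bystander
- gear_wheel: white gear, 43 mm across, 13 mm high, bystander
- marker: black marker pen, 134 mm long, bystander
- solder_spool: spool of solder, 78 x 61 x 40 mm, bystander
- universal_joint: small steel universal joint, 33 mm long, 12 mm high, bystander

How it is judged:
By the outcome, as a careful person would: the job done as asked, in the order asked, and still so for the second after the job is handed in, while the arm keeps its last pose, push and grip.
It also fails if it takes over 72 s, if anything falls off the work surface, if the arm or the gripper's body presses on something with over 40 N, if the wrist force passes 120 N, or if a joint passes its speed limit or range.

ROBOT

A 6-joint arm with a two-finger parallel gripper is mounted at the origin on a cart in front of the work surface, level with it; the furniture and walls round the work are solid. World frame = base frame: x ahead of the robot, y to its left, z up, the work surface at z = 0. Lengths are in m, angles in rad, forces in N, time in s.
With the tool pointing down it reaches from about 0.35 to 0.85 m from the base axis. Payload 8.1 kg.
Tool frame: the origin (TCP) lies at the very end of the fingers, on their centre line; the grasp point (between the pads) lies 19 mm behind it; z points along the fingers, y is the line along which they close (so a half turn about z gives the same grasp; the last joint's range is limited). The gripper opens to 93 mm and grips with 3 to 60 N. Pads are 15 mm wide; open, the fingers measure 128 mm over their backs; the gripper's body (75 mm by 188 mm) begins 65 mm behind the grasp point.
Start: joints at [1.249, 0.13, 1.488, -0, 1.523, -0.085], TCP at [0.141, 0.583, 0.219] pointing down, gripper open.
Joint ranges: [-2.96, 2.96], [-0.89, 2.26], [0.02, 2.5], [-1.34, 4.48], [0, 2.73], [-2.66, 2.66]. Speed limits (rad/s): [2.39, 2.39, 2.79, 3.14, 3.14, 3.14].

INTERFACE

Orientations are given as a rotation vector (axis times angle).
In Python, from plant import robot gives the robot as it stands. The module is installed in compiled form; this text tells all that it offers.
- The arm moves only by the tool play_rows, never from a script. Its argument "increments" is text: rows parted by semicolons, each of 5 numbers parted by spaces: the shift along the tool's x, y, z in mm, then the turn about the tool's z in degrees, then the closure, from -1 (fully open) to 1 (shut). In form: dx dy dz yaw claw; .... A call has 1 to 20 rows; each row is the pose to reach, as a shift and turn from the pose commanded when the call began, along the tool's axes at that moment; what a row does not reach only later rows make up. A row lasts 1/10 s, in which the tool goes at most 50 mm and 8.59 degrees, less where a joint would pass 70% of its speed; a pose out of reach is approached as far as the arm can. A call with a gripper value outside its range is refused whole. The fingers move at their own pace and stop on an object; "force" is the grip in N (left out, the last holds). Time passes only in rows, so rows that repeat a pose let the fingers close. It gives the time, the measured TCP pose, the force, the opening and the grip force at its end, in the units of the state.
- robot.read_state(): the state, without advancing time (a new reading comes with each control period).
- robot.read_camera(name): name is "side" or "top"; returns the picture (400x640x3 uint8, blue, green, red); there is no depth.
- robot.calibration(name): a dict with "vertical_fov" (degrees; the focal length in pixels is half the picture's height over the tangent of half this angle, whatever the lens; pixels are square), "cx", "cy" (the principal point, pixels), "rvec" (rotation vector, rad) and "tvec" (3), from world to camera coordinates, as OpenCV has them. Camera axes: x right, y down, z forward; pixel columns grow to the right and rows downward; lengths in m; the calibration is good to about 2 mm. A picture is of the moment at which its call begins. calibration takes no time and is no camera call.
- robot.close_job(): hands the job in; it is judged then, once.
Trained networks look in the newest picture that a camera, given by its name, has taken for a name from the list of things; names that differ only in an ending like _2 or _b are one class to them, and where a whole thing is asked for, a point or a joint stands for the part that bears it (a point fixed in the world has none). Each returns a list of dicts, best first, with "conf" (0 to 1); they miss things now and then, are a little off and sometimes report something else, mostly with a low value. They report only what shows in the picture. A call takes as long as a camera call.
- robot.recognise(camera, query): "centre" ([x, y, z] in m, in world coordinates, good to about 4 mm: the middle of the surface that is visible of it).
- robot.regions_of(camera, query): "pixels" (400x640 bool, what is visible of it).
- robot.landmark_of(camera, query): "centre" ([x, y, z] in m, in world coordinates, good to about 4 mm: a listed point, or the origin of a listed thing).
The state is a dict: "t": time; "q": joint angles; "dq": joint speeds; "joint_torque": joint torques, N m; "tool_pos": TCP position; "orientation": TCP orientation; "force": force on the tool from outside, world axes, zero at the start; "wrist_torque": the same for the moment, N m; "opening": finger opening in m; "gripper_force": force on a finger pad.
Only numpy, scipy, OpenCV 4.12 (cv2) and the standard library are available. Lean on these libraries where they do the work, as an engineer would, in place of code of your own. Each camera call takes 0.05 s, during which the arm holds its last target. There are 200 camera calls.

## Working session

There is one attempt and no reset: what is moved stays moved. The work goes in short steps, Python scripts to look and compute and a tool call to move; the robot and the scene stay as the last step left them, time stands still between calls to the robot, and variables do not carry over. Pictures are saved under pics/ and viewed, at most 10 in all, crops included, and the job is handed in when it is done.

Besides the shell and the picture viewer there is one more tool, called after "Call:" as name(argument=value, ...), one argument or row to a line, values as JSON. play_rows: Moves the arm, as the interface text tells. Its arguments: {"type":"object","properties":{"increments":{"type":"string"},"force":{"type":"number"}},"required":["increments"]}

```bash
mkdir -p pics; cat > h.py <<'E'
import numpy as np, cv2
from scipy.spatial.transform import Rotation as R
from plant import robot
np.set_printoptions(precision=4,suppress=True)
def st():
    s=robot.read_state(); print('t',s['t'],'p',np.array(s['tool_pos']),'rv',np.array(s['orientation']),'F',np.array(s['force']),'op',s['opening'],'gf',s['gripper_force']); return s
def lm(cam,names,f='landmark_of'):
    for n in names:
        r=getattr(robot,f)(cam,n); print(cam,n,[(np.array(d['centre']),round(d['conf'],2)) for d in r[:2]])
E
python3 - <<'E'
from h import *
s=st();print(s['q'])
a=robot.read_camera('side');b=robot.read_camera('top')
cv2.imwrite('pics/side0.png',a);cv2.imwrite('pics/top0.png',b)
for c in('side','top'): 
    lm(c,['cage','lid_hinge','lid_bar','gate_hinge','gate_pull','plate_catch','pin_catch','gate_leaf'])
    k=robot.calibration(c);print(c,k, -R.from_rotvec(np.ravel(k['rvec'])).as_matrix().T@np.ravel(k['tvec']))
st()
E
```

```text
t 0.0 p [0.1406 0.5827 0.2176] rv [-0.3711 -3.1193  0.0028] F [-0.5093  0.0579  0.3181] op 0.09320874100413525 gf 0.0
[ 1.2486  0.1311  1.4892 -0.      1.523  -0.0854]
side cage [(array([ 0.5512, -0.0723,  0.001 ]), 0.59)]
side lid_hinge [(array([ 0.6558, -0.055 ,  0.1046]), 0.84)]
side lid_bar [(array([ 0.546 , -0.0728,  0.2005]), 0.97)]
side gate_hinge [(array([ 0.5345, -0.0052,  0.1006]), 0.57)]
side gate_pull [(array([ 0.5108, -0.1071,  0.1266]), 0.63)]
side plate_catch [(array([ 0.5133, -0.1058,  0.1249]), 0.58)]
side pin_catch []
side gate_leaf []
side {'vertical_fov': 57.42455995243805, 'cx': 320.73172008154256, 'cy': 191.9083547006742, 'rvec': array([ 0.3539,  2.926 , -0.8641]), 'tvec': array([ 0.5106, -0.0812,  1.0742])} [0.6534 0.5106 0.8565]
top cage []
top lid_hinge []
top lid_bar [(array([ 0.547 , -0.0754,  0.2001]), 0.58)]
top gate_hinge [(array([ 0.5361, -0.0015,  0.1018]), 0.66), (array([ 0.3932,  0.1594, -0.0007]), 0.27)]
top gate_pull [(array([ 0.5122, -0.1027,  0.1264]), 0.52), (array([ 0.4718,  0.1162, -0.0033]), 0.21)]
top plate_catch [(array([ 0.6339, -0.2461,  0.0025]), 0.53)]
top pin_catch []
top gate_leaf []
top {'vertical_fov': 44.56460573462787, 'cx': 321.51683805700833, 'cy': 207.34385579372176, 'rvec': array([ 2.1153, -2.0913,  0.2405]), 'tvec': array([0.0322, 0.5476, 1.1562])} [0.2752 0.0399 1.2491]
t 0.9 p [0.1407 0.5833 0.2186] rv [-0.3711 -3.1196  0.0001] F [-0.5492  0.1564 -0.8953] op 0.09299992511707274 gf 0.0
```

View pics/side0.png

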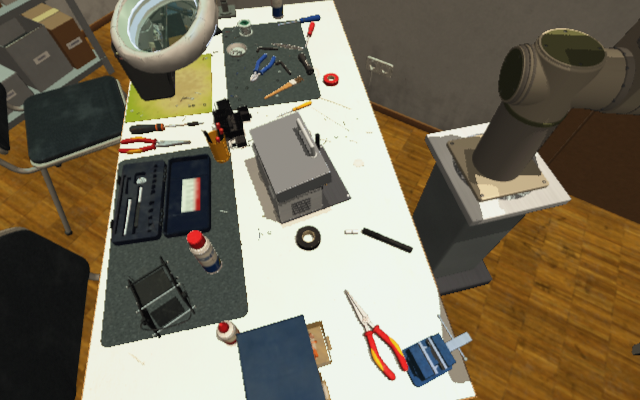

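View pics/top0.png

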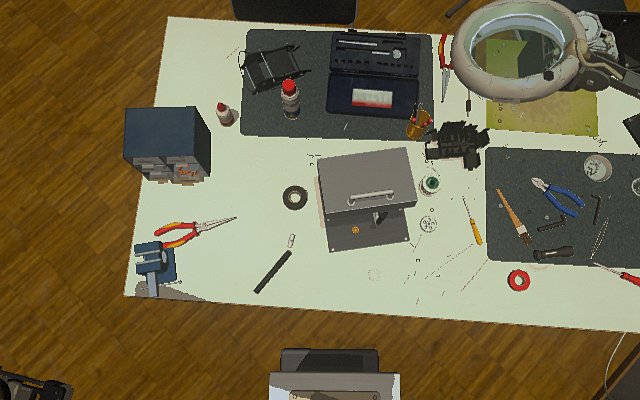

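The side view shows the cage at about (290,165), with its hood bar around (308,135). The top view shows the cage turned about 10°, its bar running (350,199)–(394,191) and the post at about (378,217). The path from the arm looks clear above the objects. I'll fit the cage pose next.

```bash
cat >> h.py <<'E'
from scipy.optimize import least_squares
CP={'cage':(0,0,0),'lid_hinge':(.110,0,.105),'gate_hinge':(0,.072,.1),'gate_pull':(-.042,-.023,.127)}
def fit(obs):
    def pt(x,p): c,s_=np.cos(x[2]),np.sin(x[2]); return np.array([x[0]+c*p[0]-s_*p[1],x[1]+s_*p[0]+c*p[1]])
    f=lambda x: np.concatenate([(pt(x,p)-o) for p,o in obs])/.004
    r=least_squares(f,[.55,-.073,.17],loss='soft_l1'); return r.x
def c2w(x,p):
    c,s_=np.cos(x[2]),np.sin(x[2]); return np.array([x[0]+c*p[0]-s_*p[1],x[1]+s_*p[0]+c*p[1],p[2]])
def ray(cam,uv,z):
    k=robot.calibration(cam);f=200/np.tan(np.radians(k['vertical_fov']/2));M=R.from_rotvec(np.ravel(k['rvec'])).as_matrix()
    o=-M.T@np.ravel(k['tvec']);d=M.T@np.array([(uv[0]-k['cx'])/f,(uv[1]-k['cy'])/f,1]);return o+d*(z-o[2])/d[2]
E
python3 - <<'E'
from h import *
obs=[];bars=[]
for i in range(3):
  for c in('side','top'):
    robot.read_camera(c)
    for n in ['cage','lid_hinge','gate_hinge','gate_pull','lid_bar']:
        r=robot.landmark_of(c,n)
        if r and r[0]['conf']>.4:
            p=np.array(r[0]['centre'])
            if n=='lid_bar': bars.append(p)
            else: obs.append((CP[n],p[:2]))
print(len(obs)); x=fit(obs);print('cage',x,np.degrees(x[2]))
for p,o in obs: print(p[:2],o-c2w(x,p)[:2])
print(np.array(bars)); b=np.mean(bars,0)
for lid in(0,.1,.15,.2):
    a=np.arctan2(.082,.120)+lid;r=np.hypot(.12,.082);print(lid,c2w(x,(.110-r*np.cos(a),0,.105+r*np.sin(a))))
for uv in((350,200),(394,192)): print(ray('top',uv,.2))
img=cv2.imread('pics/top0.png')[130:260,300:430];cv2.imwrite('pics/crop0.png',cv2.resize(img,None,fx=4.5,fy=4.5,interpolation=cv2.INTER_CUBIC))
E
```

```text
20
cage [ 0.5487 -0.0748  0.1698] 9.727299725219131
(0, 0) [ 0.0032 -0.0014]
(0.11, 0) [-0.0025 -0.002 ]
(0, 0.072) [0.0005 0.0013]
(-0.042, -0.023) [ 0.0007 -0.002 ]
(0, 0) [ 0.0004 -0.0005]
(0, 0.072) [0.002  0.0018]
(-0.042, -0.023) [-0.0004 -0.0018]
(0, 0) [0.0012 0.0016]
(0.11, 0) [-0.001   0.0025]
(0, 0.072) [0.0013 0.0006]
(-0.042, -0.023) [-0.0001 -0.005 ]
(0, 0.072) [0.0008 0.005 ]
(-0.042, -0.023) [-0.0018  0.0005]
(0, 0) [0.0025 0.0012]
(0.11, 0) [-0.0001 -0.0014]
(0, 0.072) [-0.0027 -0.0004]
(-0.042, -0.023) [-0.0023 -0.0037]
(0, 0) [0.0008 0.0011]
(0, 0.072) [-0.0012  0.0037]
(-0.042, -0.023) [-0.0014 -0.0011]
[[ 0.5479 -0.073   0.2014]
 [ 0.5475 -0.0746  0.1998]
 [ 0.5483 -0.0773  0.2021]
 [ 0.5455 -0.0763  0.1991]
 [ 0.5522 -0.075   0.1987]
 [ 0.5469 -0.0739  0.2002]]
0 [ 0.5388 -0.0765  0.187 ]
0.1 [ 0.5475 -0.075   0.1986]
0.15 [ 0.5522 -0.0742  0.204 ]
0.2 [ 0.5572 -0.0733  0.2092]
[ 0.533  -0.0243  0.2   ]
[ 0.5525 -0.1221  0.2   ]
```

View pics/crop0.png

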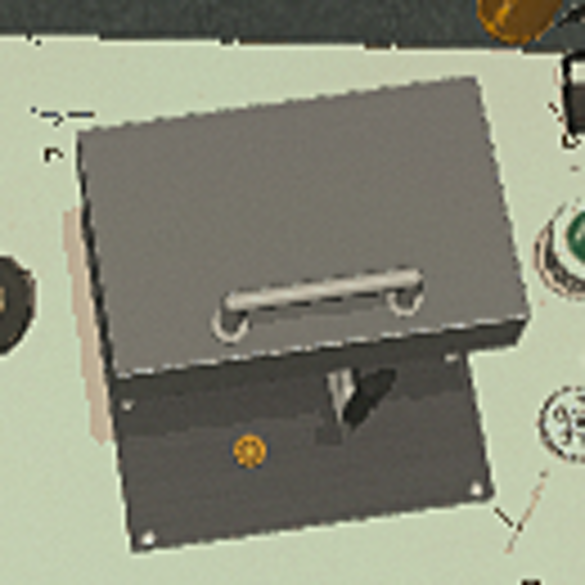

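The crop shows the hood slightly open (about 0.11 rad), and its bar lies at (230,300)–(420,275) in the crop. The cage pose fits consistently at yaw about 10°. I'll work out the approach move.

```bash
cat >> h.py <<'E'
def go(*ts,yaw=None):
    """shift in tool mm to each world target; yaw: wanted world angle of tool y, deg"""
    s=st();M=R.from_rotvec(s['orientation']).as_matrix()
    for t in ts: print('d',np.round(M.T@(np.array(t)-s['tool_pos'])*1000,1))
    ya=np.degrees(np.arctan2(M[1,1],M[0,1])); print('ytool',ya,'zaxis',M[:,2])
    if yaw is not None: print('turn',(ya-yaw+90)%180-90)
E
python3 - <<'E'
from h import *
go((.14,.583,.27),(.548,-.075,.27),(.548,-.075,.184),yaw=10)
E
```

```text
t 2.7 p [0.1407 0.5833 0.2186] rv [-0.3712 -3.1196  0.    ] F [-0.1797 -0.0767  0.6994] op 0.0927811596997393 gf 0.0
d [  0.7  -0.4 -51.4]
d [-550.3 -544.3  -51.4]
d [-550.3 -544.3   34.6]
ytool 76.42969928718242 zaxis [-0. -0. -1.]
turn 66.42969928718242
```

Call:
play_rows(
  increments="0 0 -50 0 -1; -550 -544 -52 66.5 -1; -550 -544 -52 66.5 -1; -550 -544 -52 66.5 -1; -550 -544 -52 66.5 -1; -550 -544 -52 66.5 -1; -550 -544 -52 66.5 -1; -550 -544 -52 66.5 -1; -550 -544 -52 66.5 -1; -550 -544 -52 66.5 -1; -550 -544 -52 66.5 -1; -550 -544 -52 66.5 -1; -550 -544 -52 66.5 -1; -550 -544 -52 66.5 -1; -550 -544 -52 66.5 -1; -550 -544 -52 66.5 -1; -550 -544 -52 66.5 -1; -550 -544 -52 66.5 -1; -550 -544 -52 66.5 -1; -550 -544 -52 66.5 -1",
  force=30,
)

```text
t: 4.7
tool_pos: [0.5474, -0.0736, 0.2707]
orientation: [-2.02, -2.406, -0.0]
force: [-0.0, 0.5, 0.8]
opening: 0.093
gripper_force: 0.0
```

```bash
python3 - <<'E'
from h import *
go((.548,-.075,.27),(.548,-.075,.184),yaw=10)
E
```

```text
t 4.7 p [ 0.5474 -0.0736  0.2707] rv [-2.0196 -2.406  -0.0004] F [-0.0299  0.5301  0.7565] op 0.09296730161756701 gf 0.0
d [-1.5  0.3  0.7]
d [-1.5  0.3 86.7]
ytool 9.98068033861653 zaxis [-0.      0.0004 -1.    ]
turn -0.01931966138346297
```

Call:
play_rows(
  increments="-1.5 0 40 0 -1; -1.5 0 70 0 -1; -1.5 0 86 0 -1; -1.5 0 86 0 -0.5; -1.5 0 86 0 0.2; -1.5 0 86 0 0.8; -1.5 0 86 0 1; -1.5 0 86 0 1; -1.5 0 86 0 1; -1.5 0 86 0 1; -1.5 0 86 0 1",
  force=30,
)

```text
t: 5.8
tool_pos: [0.548, -0.0761, 0.1847]
orientation: [-2.021, -2.405, 0.0]
force: [-0.3, -0.5, 0.9]
opening: 0.0336
gripper_force: 0.0
```

```bash
python3 - <<'E'
from h import *
s=st()
# arc from where the bar is held
x=[.5487,-.0748,.1745]
c,sn=np.cos(x[2]),np.sin(x[2]); p=np.array(s['tool_pos']);h=c2w(x,(.110,0,.105))
d=p-h; rad=c*d[0]+sn*d[1]; zz=p[2]+.019-h[2]; print('along',rad,'z',zz,'r',np.hypot(rad,zz),'lid',np.arctan2(zz,-rad)-np.arctan2(.082,.12))
M=R.from_rotvec(s['orientation']).as_matrix()
r=np.hypot(.12,.082);a0=np.arctan2(zz,-rad)
a1=1.22+np.arctan2(.082,.12)
for a in np.linspace(a0,a1,13)[1:]:
    dx=r*(np.cos(a0)-np.cos(a));dz=r*(np.sin(a)-np.sin(a0)); print(np.round(M.T@np.array([c*dx,sn*dx,dz])*1000,1))
E
```

```text
t 5.8 p [ 0.548  -0.0761  0.1847] rv [-2.0209 -2.4053  0.0001] F [-0.3    -0.4753  0.875 ] op 0.03359924628694852 gf 0.0
along -0.11090393848460292 z 0.09866110070452451 r 0.1484375166985251 lid 0.12759177408878175
[ 0.   9.2 -9.5]
[  0.   19.3 -18.1]
[  0.   30.1 -25.7]
[  0.1  41.5 -32.3]
[  0.1  53.5 -37.9]
[  0.1  66.  -42.4]
[  0.1  78.8 -45.7]
[  0.1  91.8 -47.8]
[  0.1 105.  -48.7]
[  0.1 118.3 -48.4]
[  0.2 131.4 -46.9]
[  0.2 144.4 -44.3]
```

Fingers are still closing; finish the pinch.

Call:
play_rows(
  increments="0 0 0 0 1; 0 0 0 0 1; 0 0 0 0 1; 0 0 0 0 1; 0 0 0 0 1; 0 0 0 0 1",
)

```text
t: 6.4
tool_pos: [0.5485, -0.076, 0.1845]
orientation: [2.02, 2.405, 0.001]
force: [4.9, 0.5, -3.7]
opening: 0.0086
gripper_force: 30.0
```

```bash
cat > arc.py <<'E'
from h import *
s=st();robot.read_camera('side');robot.read_camera('top')
lm('side',['lid_bar','lid_hinge']);lm('top',['lid_bar','lid_hinge'])
E
python3 arc.py
```

```text
t 6.4 p [ 0.5485 -0.076   0.1845] rv [2.0203 2.4049 0.0012] F [ 4.9462  0.5075 -3.706 ] op 0.008645271667982709 gf 29.99740719795227
side lid_bar [(array([ 0.5487, -0.0726,  0.2035]), 0.57)]
side lid_hinge [(array([ 0.657 , -0.056 ,  0.1067]), 0.79)]
top lid_bar [(array([ 0.5453, -0.0738,  0.1998]), 0.72)]
top lid_hinge [(array([ 0.3914,  0.1589, -0.0007]), 0.42)]
```

Call:
play_rows(
  increments="0 4.5 -5 0 1; 0 9 -9.5 0 1; 0 14 -14 0 1; 0 19.3 -18 0 1; 0 25 -22 0 1; 0 30 -25.7 0 1; 0 36 -29 0 1; 0 41.5 -32.3 0 1",
)

```text
t: 7.5
tool_pos: [0.5886, -0.0695, 0.219]
orientation: [2.021, 2.405, -0.003]
force: [-8.4, -3.9, 4.4]
opening: 0.0088
gripper_force: 30.0
```

Call:
play_rows(
  increments="0 6 -3 0 1; 0 12 -5.6 0 1; 0 18 -8 0 1; 0 24.5 -10 0 1; 0 31 -12 0 1; 0 37.3 -13.4 0 1; 0 44 -14.6 0 1; 0 50.3 -15.5 0 1; 0 57 -16.2 0 1; 0 63.5 -16.4 0 1; 0 70 -16.3 0 1; 0 77 -16 0 1",
)

```text
t: 8.7
tool_pos: [0.6657, -0.057, 0.236]
orientation: [2.02, 2.402, -0.0]
force: [-3.3, -6.4, 5.6]
opening: 0.0093
gripper_force: 30.0
```

```bash
cat > lid.py <<'E'
from h import *
s=st();x=[.5487,-.0748,.1745];c,sn=np.cos(x[2]),np.sin(x[2]);h=c2w(x,(.110,0,.105))
def ang(p,off):
    d=np.array(p)-h; rad=c*d[0]+sn*d[1]; z=d[2]+off; return np.degrees(np.arctan2(z,-rad)-np.arctan2(.082,.12)),np.hypot(rad,z)
print('tcp lid',ang(s['tool_pos'],.019))
for cam in('side','top'):
    robot.read_camera(cam); r=robot.landmark_of(cam,'lid_bar')
    for d in r[:1]: print(cam,d['centre'],d['conf'],ang(d['centre'],0))
E
python3 lid.py
```

```text
t 8.7 p [ 0.6657 -0.057   0.236 ] rv [ 2.0198  2.4017 -0.0002] F [-3.3244 -6.3902  5.5691] op 0.009277159287551427 gf 30.02023994922638
tcp lid (np.float64(58.84111683350012), np.float64(0.1502237676658751))
side [0.6658, -0.0547, 0.2524] 0.72 (np.float64(59.07488073847914), np.float64(0.14766312879650745))
top [0.6691, -0.0573, 0.2506] 0.79 (np.float64(60.21289369253306), np.float64(0.14606213698653928))
```

Call:
play_rows(
  increments="0 6.5 0.4 0 1; 0 13 1.2 0 1; 0 19.5 2.5 0 1; 0 25 3.7 0 1; 0 30.5 5 0 1; 0 30.5 5 0 1; 0 30.5 5 0 1",
)

```text
t: 9.6
tool_pos: [0.6964, -0.0517, 0.2303]
orientation: [2.019, 2.401, 0.001]
force: [2.3, -6.2, -0.5]
opening: 0.0094
gripper_force: 30.0
```

```bash
python3 lid.py
```

```text
t 9.6 p [ 0.6964 -0.0517  0.2303] rv [2.0191 2.4011 0.0014] F [ 2.3045 -6.224  -0.5285] op 0.009353896389619837 gf 30.028352737426758
tcp lid (np.float64(70.95459851585056), np.float64(0.1495952086936826))
side [0.6989, -0.0516, 0.2478] 0.81 (np.float64(72.02382029949727), np.float64(0.14883339607878668))
```

Call:
play_rows(
  increments="0 0 0 0 0.5; 0 0 0 0 0.5; 0 0 0 0 0.5; 0 0 0 0 0.5; 0 0 -20 0 0.5; 0 0 -45 0 0.5; 0 0 -80 0 0.5; 0 -50 -90 0 -0.2; 0 -100 -90 0 -0.2; 0 -150 -90 0 -0.2; 0 -200 -90 0 -0.2; 0 -250 -90 0 -0.2; 0 -250 -90 0 -0.2",
)

```text
t: 11.1
tool_pos: [0.444, -0.0936, 0.318]
orientation: [2.022, 2.404, -0.001]
force: [1.3, -0.1, 0.0]
opening: 0.0555
gripper_force: 0.0
```

```bash
python3 lid.py; python3 - <<'E'
from h import *
a=robot.read_camera('side');b=robot.read_camera('top')
A=cv2.resize(a[100:230,230:360],(520,520),interpolation=2);B=cv2.resize(b[120:260,300:430],(520,560),interpolation=2)
cv2.imwrite('pics/side1.png',A);cv2.imwrite('pics/top1.png',B)
for c in('side','top'): lm(c,['plate_catch','pin_catch','plate_squeeze','pin_squeeze','cage','gate_hinge','gate_pull','lid_bar'])
x=(.5487,-.0748,.172)
for y in(.045,-.045,.0375,-.0525): print(y,c2w(x,(.012,y,.105)))
E
```

```text
t 11.1 p [ 0.444  -0.0936  0.318 ] rv [ 2.0223  2.404  -0.001 ] F [ 1.3019 -0.0572  0.0262] op 0.05547411730044777 gf 0.0
tcp lid (np.float64(12.654881835882685), np.float64(0.3172783219534984))
side [0.697, -0.0497, 0.2441] 0.81 (np.float64(71.85136035730005), np.float64(0.14484965289392468))
top [0.6945, -0.0499, 0.2468] 0.64 (np.float64(70.6213407290713), np.float64(0.14677983464383293))
side plate_catch [(array([ 0.5669, -0.1277,  0.1093]), 0.75)]
side pin_catch [(array([ 0.5562, -0.0342,  0.1079]), 0.53)]
side plate_squeeze [(array([ 0.57  , -0.1347,  0.1353]), 0.65)]
side pin_squeeze [(array([ 0.5549, -0.0452,  0.1331]), 0.85)]
side cage [(array([ 0.5511, -0.0762,  0.    ]), 0.83), (array([ 0.6969, -0.0494,  0.2463]), 0.49)]
side gate_hinge [(array([ 0.5371, -0.0048,  0.1026]), 0.78)]
side gate_pull [(array([ 0.5114, -0.1068,  0.1234]), 0.62)]
side lid_bar [(array([ 0.6976, -0.0521,  0.2472]), 0.94), (array([ 0.5659, -0.1284,  0.106 ]), 0.51)]
top plate_catch []
top pin_catch [(array([ 0.5569, -0.0371,  0.1061]), 0.52)]
top plate_squeeze [(array([ 0.5526, -0.0439,  0.1305]), 0.53), (array([ 0.6112, -0.0681,  0.005 ]), 0.5)]
top pin_squeeze [(array([ 0.5535, -0.0406,  0.1316]), 0.89)]
top cage [(array([ 0.5522, -0.0763,  0.0003]), 0.88)]
top gate_hinge [(array([ 0.5358, -0.0035,  0.1011]), 0.79)]
top gate_pull []
top lid_bar [(array([ 0.6944, -0.051 ,  0.2445]), 0.79)]
0.045 [ 0.5528 -0.0284  0.105 ]
-0.045 [ 0.5682 -0.1171  0.105 ]
0.0375 [ 0.5541 -0.0358  0.105 ]
-0.0525 [ 0.5695 -0.1245  0.105 ]
```

View pics/top1.png

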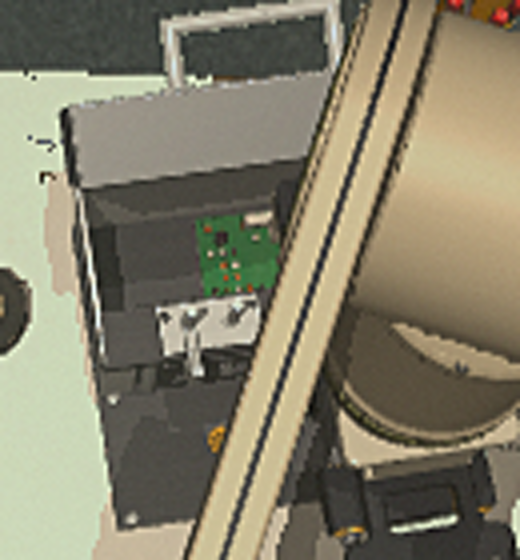

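View pics/side1.png

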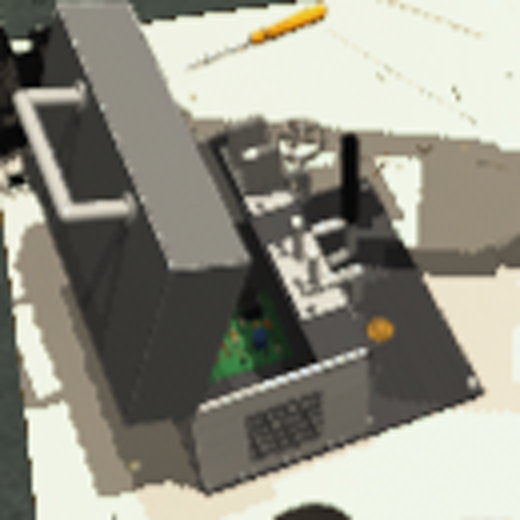

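The side crop shows the hood open at about 71°. The round-pin catch is nearer at (310,265), and the plate catch is at (265,170), on the far −y side. The post is at (350,175). Next I go above the plate catch.

```bash
python3 - <<'E'
from h import *
go((.566,-.1365,.25),(.566,-.1365,.117),yaw=9.8-90)
E
```

```text
t 12.2 p [ 0.4485 -0.0935  0.318 ] rv [ 2.0208  2.4053 -0.    ] F [ 1.3053  0.976  -0.2663] op 0.05537313731423902 gf 0.0
d [-62.6 108.3  68. ]
d [-62.6 108.3 201. ]
ytool 9.928035865740556 zaxis [ 0.0001 -0.0001 -1.    ]
turn -89.87196413425943
```

Call:
play_rows(
  increments="0 0 0 45 -0.5; 0 0 0 90 -0.5; 0 0 0 90 -0.5; 0 0 0 90 -0.5; -20 30 0 90 -0.5; -40 60 0 90 -0.5; -63 108 10 90 -0.5; -63 108 40 90 -0.5; -63 108 68 90 -0.5; -63 108 68 90 -0.5; -63 108 68 90 -0.5; -63 108 68 90 -0.5; -63 108 68 90 -0.5",
  force=15,
)

```text
t: 13.5
tool_pos: [0.5659, -0.1369, 0.2501]
orientation: [3.129, 0.276, 0.0]
force: [0.1, 0.0, 0.7]
opening: 0.0698
gripper_force: 0.0
```

```bash
python3 - <<'E'
from h import *
for i in range(2):
    robot.read_camera('side'); lm('side',['plate_catch','plate_squeeze','pin_catch','pin_squeeze'])
    robot.read_camera('top'); lm('top',['pin_catch','pin_squeeze'])
go((.566,-.1365,.25),(.566,-.1365,.117),yaw=9.8-90)
E
```

```text
side plate_catch [(array([ 0.57  , -0.1268,  0.1048]), 0.78), (array([ 0.3925,  0.1601, -0.0015]), 0.27)]
side plate_squeeze [(array([ 0.6128, -0.068 ,  0.0048]), 0.72), (array([ 0.5708, -0.1346,  0.1342]), 0.68)]
side pin_catch [(array([ 0.5535, -0.0339,  0.1071]), 0.62), (array([ 0.5367, -0.0091,  0.0999]), 0.52)]
side pin_squeeze [(array([ 0.5562, -0.0442,  0.1343]), 0.5)]
top pin_catch [(array([ 0.5536, -0.0387,  0.1037]), 0.9), (array([ 0.5239, -0.2379,  0.0012]), 0.65)]
top pin_squeeze [(array([ 0.5528, -0.0412,  0.1321]), 0.82)]
side plate_catch [(array([ 0.5657, -0.1284,  0.1046]), 0.72)]
side plate_squeeze [(array([ 0.5727, -0.1331,  0.1331]), 0.58)]
side pin_catch [(array([ 0.5561, -0.034 ,  0.1063]), 0.79)]
side pin_squeeze [(array([ 0.5556, -0.0438,  0.1373]), 0.54)]
top pin_catch [(array([ 0.5538, -0.0346,  0.1082]), 0.88)]
top pin_squeeze [(array([ 0.5518, -0.0437,  0.1341]), 0.61), (array([ 0.3902,  0.1608, -0.001 ]), 0.57)]
t 14.3 p [ 0.5658 -0.1369  0.2499] rv [-3.1297 -0.272   0.    ] F [ 0.0694 -0.2925  0.0579] op 0.0695750971993659 gf 0.0
d [ 0.3 -0.3 -0.1]
d [  0.3  -0.3 132.9]
ytool -80.06464254358481 zaxis [-0.  0. -1.]
turn 0.1353574564151927
```

Call:
play_rows(
  increments="0 0 40 0 -0.5; 0 0 75 0 -0.5; 0 0 100 0 -0.5; 0 0 120 0 -0.5; 0 0 133 0 -0.5; 0 0 133 0 -0.5",
)

```text
t: 14.9
tool_pos: [0.5644, -0.1364, 0.1148]
orientation: [-3.128, -0.272, 0.005]
force: [-0.7, -0.2, -0.4]
opening: 0.0698
gripper_force: 0.0
```

Call:
play_rows(
  increments="0 0 0 0 0.2; 0 0 0 0 0.6; 0 0 0 0 1; 0 0 0 0 1; 0 0 0 0 1; 0 0 0 0 1; 0 0 0 0 1; 0 0 0 0 1; 0 0 0 0 1; 0 0 0 0 1; 0 0 0 0 1; 0 0 0 0 1",
  force=20,
)

```text
t: 16.1
tool_pos: [0.5658, -0.1352, 0.1173]
orientation: [-3.127, -0.273, 0.0]
force: [-2.0, 11.0, 7.6]
opening: 0.0185
gripper_force: 20.0
```

Call:
play_rows(
  increments="0 0 0 0 1; 0 0 0 0 1; 0 0 0 0 1",
  force=40,
)

```text
t: 16.4
tool_pos: [0.5658, -0.1353, 0.1173]
orientation: [-3.127, -0.272, -0.0]
force: [-1.7, 9.5, 6.8]
opening: 0.0185
gripper_force: 40.0
```

Call:
play_rows(
  increments="0 0 0 0 -0.3; 0 0 0 0 -0.3; 0 0 0 0 -0.3; 0 0 0 0 -0.3; 0 0 0 0 -0.4; 0 0 0 0 -0.4; 0 0 -40 0 -0.5; 0 0 -80 0 -0.5; 0 0 -110 0 -0.5; 0 0 -110 0 -0.5",
  force=20,
)

```text
t: 17.4
tool_pos: [0.5685, -0.1379, 0.2332]
orientation: [3.126, 0.271, 0.014]
force: [0.9, 0.7, 0.5]
opening: 0.0697
gripper_force: 0.0
```

```bash
python3 - <<'E'
from h import *
go((.551,-.0455,.227),(.551,-.0455,.117),yaw=9.8-90)
a=robot.read_camera('side');A=cv2.resize(a[100:230,230:360],(585,585),interpolation=2);cv2.imwrite('pics/side2.png',A)
E
```

```text
t 17.4 p [ 0.5685 -0.1379  0.2332] rv [3.1259 0.2715 0.0136] F [0.9084 0.7268 0.4743] op 0.06965952986671332 gf 0.0
d [ -1.4 -94.1   5.8]
d [ -2.3 -94.6 115.8]
ytool -80.07444858049006 zaxis [ 0.009  -0.0031 -1.    ]
turn 0.12555141950994653
```

View pics/side2.png

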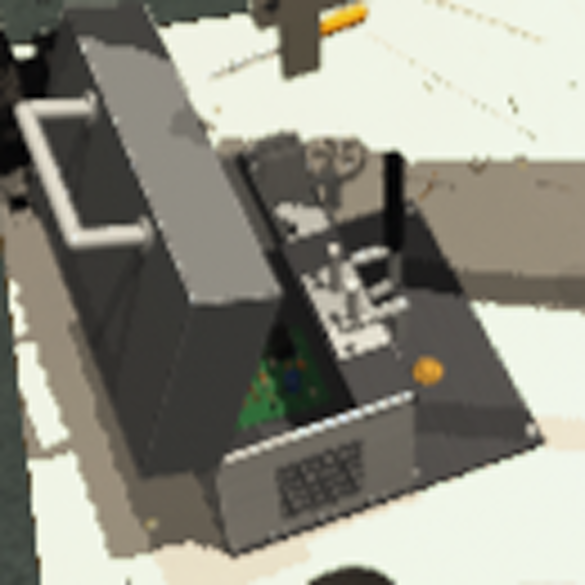

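Plate catch is squeezed tight (about (300,210) in the crop) and the hood is still up. Now the pin catch.

Call:
play_rows(
  increments="1.7 -45 0 0 -0.5; 1.7 -90.6 0 0 -0.5; 1.7 -90.6 0 0 -0.5; 1.7 -90.6 30 0 -0.5; 1.7 -90.6 60 0 -0.5; 1.7 -90.6 85 0 -0.5; 1.7 -90.6 100 0 -0.5; 1.7 -90.6 110 0 -0.5; 1.7 -90.6 110 0 -0.5",
)

```text
t: 18.35
tool_pos: [0.5509, -0.0475, 0.1153]
orientation: [-3.129, -0.272, 0.004]
force: [0.3, -0.2, -0.9]
opening: 0.0695
gripper_force: 0.0
```

Call:
play_rows(
  increments="0 0 0 0 0.2; 0 0 0 0 0.6; 0 0 0 0 1; 0 0 0 0 1; 0 0 0 0 1; 0 0 0 0 1; 0 0 0 0 1; 0 0 0 0 1; 0 0 0 0 1; 0 0 0 0 1; 0 0 0 0 1; 0 0 0 0 1; 0 0 0 0 1; 0 0 0 0 1",
  force=20,
)

```text
t: 19.75
tool_pos: [0.552, -0.0463, 0.1173]
orientation: [-3.128, -0.272, -0.001]
force: [-0.5, 8.0, 5.4]
opening: 0.018
gripper_force: 20.0
```

Call:
play_rows(
  increments="0 0 0 0 1; 0 0 0 0 1; 0 0 0 0 1",
  force=40,
)

```text
t: 20.05
tool_pos: [0.552, -0.0465, 0.1174]
orientation: [-3.128, -0.272, -0.001]
force: [-1.2, 6.6, 6.1]
opening: 0.0179
gripper_force: 40.1
```

Call:
play_rows(
  increments="0 0 0 0 -0.3; 0 0 0 0 -0.3; 0 0 0 0 -0.3; 0 0 0 0 -0.3; 0 0 0 0 -0.4; 0 0 0 0 -0.4; 0 0 -40 0 -0.5; 0 0 -80 0 -0.5; 0 0 -110 0 -0.5; -50 50 -110 0 -0.5; -50 50 -110 0 -0.5; -50 50 -110 0 -0.5; -50 50 -110 0 -0.5",
  force=20,
)

```text
t: 21.35
tool_pos: [0.5112, -0.1053, 0.227]
orientation: [-3.13, -0.27, -0.001]
force: [-0.7, -0.1, 0.7]
opening: 0.0698
gripper_force: 0.0
```

```bash
python3 - <<'E'
from h import *
for i in range(2):
    robot.read_camera('side'); lm('side',['gate_pull','gate_hinge','plate_squeeze','plate_catch','pin_squeeze','lid_bar'])
    robot.read_camera('top'); lm('top',['gate_pull','gate_hinge'])
a=robot.read_camera('side');A=cv2.resize(a[100:230,230:360],(585,585),interpolation=2);cv2.imwrite('pics/side3.png',A)
go((.5115,-.1050,.108),yaw=9.8-90)
E
```

```text
side gate_pull [(array([ 0.5085, -0.1068,  0.1237]), 0.53)]
side gate_hinge [(array([ 0.537 , -0.0025,  0.099 ]), 0.63), (array([ 0.5078, -0.1046,  0.1258]), 0.48)]
side plate_squeeze [(array([ 0.5709, -0.1334,  0.1349]), 0.66)]
side plate_catch [(array([ 0.5705, -0.1273,  0.1056]), 0.67)]
side pin_squeeze [(array([ 0.555 , -0.0451,  0.1307]), 0.6)]
side lid_bar [(array([ 0.6936, -0.0506,  0.2447]), 0.76)]
top gate_pull [(array([ 0.5403, -0.0039,  0.0994]), 0.7), (array([ 0.5111, -0.1022,  0.1247]), 0.55)]
top gate_hinge [(array([ 0.5376, -0.0016,  0.0999]), 0.75), (array([ 0.6111, -0.0673,  0.0037]), 0.67)]
side gate_pull []
side gate_hinge [(array([ 0.5374, -0.0044,  0.0997]), 0.91), (array([ 0.5106, -0.1055,  0.1244]), 0.72)]
side plate_squeeze [(array([ 0.5704, -0.1277,  0.1068]), 0.61), (array([ 0.5687, -0.1337,  0.1354]), 0.56)]
side plate_catch [(array([ 0.5699, -0.1298,  0.1082]), 0.83)]
side pin_squeeze [(array([ 0.5576, -0.0493,  0.1319]), 0.61)]
side lid_bar [(array([ 0.694 , -0.0501,  0.2468]), 0.58)]
top gate_pull [(array([ 0.5126, -0.1051,  0.1244]), 0.65)]
top gate_hinge [(array([ 0.5387, -0.0049,  0.0987]), 0.65)]
t 22.4 p [ 0.5112 -0.1053  0.227 ] rv [3.1298 0.2719 0.0001] F [0.4468 0.5422 0.0054] op 0.06995889831953407 gf 0.0
d [  0.3  -0.2 119. ]
ytool -80.0702696964136 zaxis [ 0. -0. -1.]
turn 0.12973030358639903
```

View pics/side3.png

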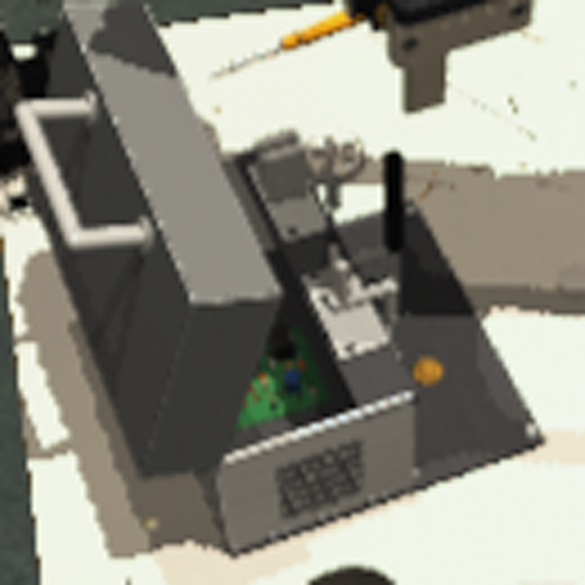

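Both catches are squeezed (grips together at (345,270) and (290,170)), and the hood stands at about 70°. Now I grip the post at (395,200).

Call:
play_rows(
  increments="0 0 40 0 -0.5; 0 0 80 0 -0.5; 0 0 105 0 -0.5; 0 0 117 0 -0.5; 0 0 117 0 0.3; 0 0 117 0 1; 0 0 117 0 1; 0 0 117 0 1; 0 0 117 0 1; 0 0 117 0 1; 0 0 117 0 1; 0 0 117 0 1; 0 0 117 0 1; 0 0 117 0 1; 0 0 117 0 1; 0 0 117 0 1; 0 0 117 0 1",
  force=40,
)

```text
t: 24.1
tool_pos: [0.511, -0.1039, 0.11]
orientation: [-3.127, -0.273, 0.001]
force: [-2.5, 6.5, 3.3]
opening: 0.0117
gripper_force: 40.0
```

```bash
python3 - <<'E'
from h import *
s=st();M=R.from_rotvec(s['orientation']).as_matrix()
h=np.array([.5370,-.0035]);p=np.array(s['tool_pos'][:2]);d=p-h
print('r',np.hypot(*d),'nominal',np.hypot(.042,.095),'ang',np.degrees(np.arctan2(d[1],d[0])),'nominal',np.degrees(np.arctan2(-.095,-.042))+9.8)
for th in range(6,103,6):
    t=np.radians(-th);q=np.array([[np.cos(t),-np.sin(t)],[np.sin(t),np.cos(t)]])@d-d
    print(th,np.round(M.T@np.array([*q,0])*1000,1)[:2])
E
```

```text
t 24.1 p [ 0.511  -0.1039  0.11  ] rv [-3.1275 -0.2726  0.0008] F [-2.5199  6.5336  3.3271] op 0.011704224783271643 gf 39.99981164932251
r 0.10367136855654208 nominal 0.10387011119662865 ang -104.530108564089 nominal -104.05047390807692
6 [-9.6 -5. ]
12 [-18.7 -11. ]
18 [-27.1 -17.9]
24 [-34.7 -25.6]
30 [-41.4 -34.1]
36 [-47.2 -43.3]
42 [-52.1 -53. ]
48 [-55.9 -63.2]
54 [-58.6 -73.7]
60 [-60.2 -84.4]
66 [-60.7 -95.2]
72 [ -60.  -106.1]
78 [ -58.2 -116.8]
84 [ -55.3 -127.2]
90 [ -51.4 -137.3]
96 [ -46.4 -146.9]
102 [ -40.4 -156. ]
```

Call:
play_rows(
  increments="-5 -2.4 0 0 1; -9.6 -5 0 0 1; -14 -8 0 0 1; -18.7 -11 0 0 1; -23 -14.5 0 0 1; -27 -18 0 0 1; -31 -22 0 0 1; -34.7 -25.6 0 0 1; -34.7 -25.6 0 0 1",
  force=50,
)

```text
t: 25.0
tool_pos: [0.472, -0.086, 0.1099]
orientation: [3.129, 0.272, -0.001]
force: [1.2, -3.4, -2.2]
opening: 0.0111
gripper_force: 50.0
```

Call:
play_rows(
  increments="-3.5 -4 0 0 1; -6.7 -8.5 0 0 1; -9.7 -13 0 0 1; -12.5 -17.7 0 0 1; -15 -22.5 0 0 1; -17.4 -27.4 0 0 1; -19.4 -32.5 0 0 1; -21.2 -37.6 0 0 1; -22.7 -42.8 0 0 1; -23.9 -48 0 0 1; -25.5 -58.8 0 0 1; -26 -69.6 0 0 1; -25.3 -80.5 0 0 1; -23.5 -91 0 0 1; -20.6 -101.6 0 0 1; -16.7 -111.7 0 0 1; -12.5 -120 0 0 1; -12.5 -120 0 0 1; -12.5 -120 0 0 1",
)

```text
t: 26.9
tool_pos: [0.4392, 0.0296, 0.1098]
orientation: [3.129, 0.272, -0.002]
force: [0.5, -6.3, -1.5]
opening: 0.0112
gripper_force: 50.0
```

```bash
python3 - <<'E'
from h import *
s=st();d=np.array(s['tool_pos'][:2])-[.5370,-.0035];print('r',np.hypot(*d),'gate',(-104.3-np.degrees(np.arctan2(d[1],d[0])))%360)
a=robot.read_camera('side');A=cv2.resize(a[90:250,230:400],(595,560),interpolation=2);cv2.imwrite('pics/side4.png',A)
lm('side',['gate_pull','lid_bar','plate_squeeze','pin_squeeze'])
E
```

```text
t 26.9 p [0.4392 0.0296 0.1098] rv [ 3.1285  0.2725 -0.0016] F [ 0.5331 -6.2675 -1.4863] op 0.011241928907326667 gf 49.999258518218994
r 0.10326450578929981 gate 94.38173621722626
side gate_pull [(array([0.4399, 0.0265, 0.1281]), 0.8)]
side lid_bar [(array([ 0.6931, -0.0501,  0.2476]), 0.79)]
side plate_squeeze [(array([ 0.5687, -0.1338,  0.1327]), 0.55)]
side pin_squeeze [(array([ 0.5562, -0.045 ,  0.1321]), 0.74)]
```

View pics/side4.png

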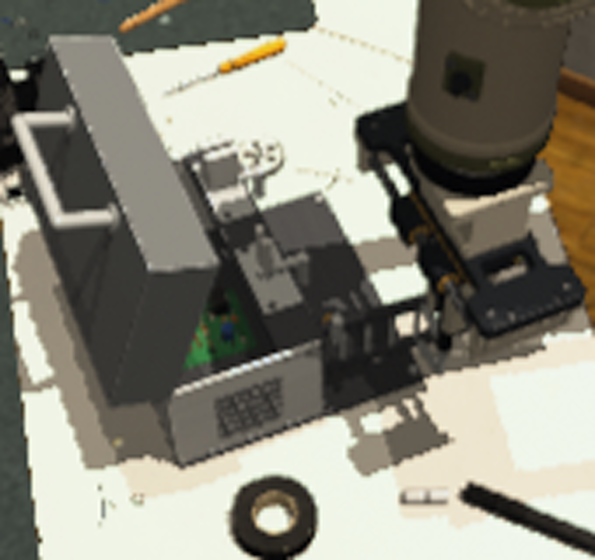

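The gate leaf stands square to the cage front, around (375,330), and the fingers still hold the post at about (440,330). By the gripped position it is at about 94°. The hood is up, the catches are squeezed and the other things haven't moved.

```bash
python3 -c "
from plant import robot
print(robot.close_job())"
```

```text
the job is handed in; nothing more can be done
None
```

The job is handed in: the hood stands at about 70°, the plate catch and then the pin catch are fully squeezed, and the gate is held open at about 94°, at 27 s of the 72 s limit; the tool stayed vertical throughout, since the moves cannot tilt it.

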